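# Switch off the bento warmer and lift the tin for the trivet

### The arm

A 7-joint arm with a two-finger parallel gripper is mounted at the origin on the work surface. World frame = base frame: x ahead of the robot, y to its left, z up, the work surface at z = 0. Lengths are in mm, angles in rad, forces in N, time in s.
With the tool pointing down it reaches from about 400 to 750 mm from the base axis. Payload 19.5 kg.
Tool frame: the origin (TCP) lies on the front face of the gripper's body, between the roots of the fingers; the fingertips stand 73 mm ahead of it and the grasp point (between the pads) lies 54 mm ahead of it (tcp_to_grasp is the distance from the TCP to the grasp point, in mm); z points along the fingers, y is the line along which they close (so a half turn about z gives the same grasp; the last joint's range is limited). The gripper opens to 85 mm and grips with 20 to 120 N. Pads are 22 mm wide; open, the fingers measure 114 mm over their backs; the gripper's body (76 mm by 85 mm) begins 54 mm behind the grasp point. The pads swing forward as they close: fully open they stand 13 mm farther back than shut.
Start: joints at [-1.303, 0.707, -0.028, 1.485, 0.022, 0.951, -0.075], TCP at [175.289, 547.611, 303.868] pointing down, gripper open.
Joint ranges: [-2.71, 2.71], [-0.32, 2.16], [-1.57, 1.52], [0, 2.45], [-1.46, 4.6], [0, 2.02], [-2.83, 2.83]. Speed limits (rad/s): [1.89, 1.89, 2.57, 2.57, 3.01, 3.01, 3.01].

### API

Orientations are given as a 3x3 rotation matrix whose columns are the frame's x, y, z axes.
In Python, from station import * gives the robot as it stands.
- The arm moves only by the tool carry_out, never from a script. Its argument "rows" is a list of rows, each a list of 3 entries, a list of its own where there are three numbers: the shift along the tool's x, y, z in cm, then the turn, a rotation vector about the tool's x, y, z in rad, then the gripper command: -1 is fully open, 1 is shut, values between are in proportion. In form: [[[tx, ty, tz], [ax, ay, az], grip], ...]. A call has 1 to 5 rows; each row shifts and turns the commanded pose from where the row before left it, along the tool's axes as they then stand; what a row does not reach is not made up. A row lasts 1/12 s, in which the tool goes at most 41.7 mm and 7.16 degrees, less where a joint would pass 70% of its speed; a pose out of reach is approached as far as the arm can. A call with a gripper value outside its range is refused whole. The fingers move at their own pace and stop on an object; the grip force is fixed at half the most. Time passes only in rows, so rows that do not move let the fingers close. It gives the time, the measured TCP pose, the force, the opening and the grip force at its end, in the units of the state.
- sense(): the state, without advancing time (a new reading comes with each control period).
- get_image(name): name is "scene" or "top" or "wrist"; returns a dict with "pixels" (400x640x3 uint8, red, green, blue), "camera_matrix" (3x3 intrinsics, pixels), "xyz" and "orientation" of the camera in the world; the wrist camera has in their place "hand_eye" (4x4, takes a point from camera to tool coordinates, whose origin is the TCP and whose axes are the flange's). Camera axes: x right, y up, looking along -z (the intrinsics and any distortion apply to the point x, -y, -z); pixel columns grow to the right and rows downward; lengths in mm; the calibration is good to about 2 mm. A picture is of the moment at which its call begins: read the wrist's pose just before it. There is no depth.
- job_done(): hands the job in; it is judged then, once.
Trained networks look in a picture, given as the dict that the camera call returned (one of the last four; its "shot" number tells which), for a name from the list of things; names that differ only in an ending like _2 or _b are one class to them, and where a whole thing is asked for, a point or a joint stands for the part that bears it (a point fixed in the world has none). Each returns a list of dicts, best first, with "conf" (0 to 1); they miss things now and then, are a little off and sometimes report something else, mostly with a low value. They report only what shows in the picture. A call takes as long as a camera call.
- find_in(picture, thing): "position" ([x, y, z] in mm, in the coordinates of the camera as it stood for that picture, good to about 4 mm: the middle of the surface that is visible of it).
- trace(picture, thing): "mask" (400x640 bool, what is visible of it).
The state is a dict: "time": time; "q": joint angles; "qd": joint speeds; "effort": joint torques, N m; "eef_pos": TCP position; "ee_rot": TCP orientation; "wrist_force": force on the tool from outside, world axes, zero at the start; "moment": the same for the moment, N m; "grip_width": opening from 0.0 (shut) to 1.0 (fully open); "finger_force": force on a finger pad.
Only numpy, scipy, OpenCV 4.12 (cv2) and the standard library are available. Lean on these libraries where they do the work, as an engineer would, in place of code of your own. Each camera call takes 0.05 s, during which the arm holds its last target. There are 200 camera calls.

### The job

Switch the bento warmer off: press its red key right down and let it come up, then the blue key the same way, leaving the green key alone. Then lift the steel bento tin by the black handle on its lid straight up off the warmer, never tipping it, and finish still holding it there, steady and level, about 10 cm above the plate, so that I can slide the trivet in under it. The little blue sauce dish must stay standing on the lid, and everything else on the table stays where it is.

Things in the scene. Friction and masses are not known exactly. Their poses are not given: they have to be found in the camera images.
- key_red (a joint): the red key of the control pad (stop): press travel in m, 0 = up, 0.006 = fully down, at least 0.0045 counts as pressed; it springs back up. Starts to move at 1.2 N, fully down at 4 N. The three keys stand in a row; their order in the row changes
- key_blue (a joint): the blue key of the control pad (lock): press travel in m, 0 = up, 0.006 = fully down, at least 0.0045 counts as pressed; it springs back up. Starts to move at 1.2 N, fully down at 4 N. The three keys stand in a row; their order in the row changes
- key_green (a joint): the green key of the control pad (start; not to be pressed): press travel in m, 0 = up, 0.006 = fully down, at least 0.0045 counts as pressed; it springs back up. Starts to move at 1.2 N, fully down at 4 N. The three keys stand in a row; their order in the row changes
- key_red_top (a point): centre of the top of the red key: a round flat-topped red button 32 mm across, standing 10 mm proud of its grey 48 mm round collar; pressed straight down (world -z). Neighbouring keys are 60 mm apart centre to centre. At rest 38 mm above the table; the point moves with the key
- key_blue_top (a point): centre of the top of the blue key: a round flat-topped blue button 32 mm across, standing 10 mm proud of its grey 48 mm round collar; pressed straight down (world -z). Neighbouring keys are 60 mm apart centre to centre. At rest 38 mm above the table; the point moves with the key
- key_green_top (a point): centre of the top of the green key: a round flat-topped green button 32 mm across, standing 10 mm proud of its grey 48 mm round collar; pressed straight down (world -z). Neighbouring keys are 60 mm apart centre to centre. At rest 38 mm above the table; the point moves with the key
- control_pad: white flat control pad fixed to the table, 76 x 190 x 16 mm (x, y, z); carries the three keys along its y axis at -60, 0 and +60 mm; origin at the centre of its underside. It may stand left or right of the robot's centre line, the warmer on the other side
- warmer: white bento warmer fixed to the table, 220 x 150 mm (x, y), its black plate 40 mm above the table, with a grey rim round it 8 mm wide that stands 5 mm above the plate; origin at the centre of its underside, z up
- tin: stainless steel bento tin with clip latches, loose, 0.35 to 0.65 kg, balanced about its middle, standing on the warmer's plate inside the rim. Body 190 x 120 mm (x, y), lid closed, lid top 62 mm above its underside, with a 3 mm edge round the lid; latches on the two long sides stick out to 68 mm from the middle. Origin at the centre of its underside, x along its length, z up
- tin_grip (a point): middle of the black bar handle fixed on the tin's lid, 104 mm above the tin's underside. The bar is 12 mm wide (tin y) and 12 mm high, runs along the tin's x; 56 mm of it is free between its two posts, with 36 mm of free room between the bar's underside and the lid. Its axes are those of the tin: close the fingers along y
- tin_lid_end (a point): point on the top of the lid 64 mm along the tin's +x from its middle: around here stands the sauce dish
- sauce_dish: small blue ceramic sauce dish, empty, 44 mm across, 18 mm high, 30 g, standing loose on the +x end of the tin's lid; origin at the centre of its underside, z up
- ramen_bowl: white ceramic ramen bowl, 180 mm across, 75 mm high; origin under its centre; leave alone
- trivet: orange round silicone trivet, 170 mm across, 9 mm thick, flat on the table; origin under its centre; leave alone
- rice_scoop: white plastic rice scoop lying flat, about 207 mm long, 68 mm wide, 8 mm thick; origin near its middle on its underside, x along it to the blade; leave alone
- lantern: small green battery lantern, 84 mm across, 147 mm high, toggle switch on its base; origin under its centre; leave alone
- tea_cup: brown tea cup, 72 mm across, 75 mm high; origin under its centre; leave alone
- chopstick_case: red chopstick case lying flat, 230 x 30 x 20 mm (x, y, z); origin at the centre of its underside; leave alone

How it is judged:
By the outcome, as a careful person would: the job done as asked, in the order asked, and still so for the second after the job is handed in, while the arm keeps its last pose, push and grip.
It also fails if it takes over 54 s, if anything falls off the work surface, if the arm or the gripper's body presses on something with over 40 N, if the wrist force passes 120 N, or if a joint passes its speed limit or range.

## Working session

There is one attempt and no reset: what is moved stays moved. The work goes in short steps, Python scripts to look and compute and a tool call to move; the robot and the scene stay as the last step left them, time stands still between calls to the robot, and variables do not carry over. Pictures are saved under pics/ and viewed, at most 10 in all, crops included, and the job is handed in when it is done.

Besides the shell and the picture viewer there is one more tool, called after "Request:" as name(argument=value, ...), one argument or row to a line, values as JSON. carry_out: Moves the arm, as the interface text tells. Its arguments: {"type":"object","properties":{"rows":{"type":"array"}},"required":["rows"]}

```bash
mkdir -p pics; cat > h.py <<'E'
from station import *
import numpy as np, cv2
def cam(p,s=None):
    if "hand_eye" in p:
        H=np.array(p["hand_eye"]);R=np.array(s["ee_rot"]);t=np.array(s["eef_pos"])
        return R@H[:3,:3], R@H[:3,3]+t
    return np.array(p["orientation"]),np.array(p["xyz"])
def ray(p,uv,s=None):
    R,t=cam(p,s);K=np.array(p["camera_matrix"])
    d=np.linalg.solve(K,[uv[0],uv[1],1.]);d=R@(d*[1,-1,-1]);return t,d/np.linalg.norm(d)
def atz(p,uv,z,s=None):
    t,d=ray(p,uv,s);return t+d*(z-t[2])/d[2]
def tri(*rs):
    A=0;b=0
    for t,d in rs:
        P=np.eye(3)-np.outer(d,d);A=A+P;b=b+P@t
    return np.linalg.solve(A,b)
def save(p,n): cv2.imwrite("pics/"+n,cv2.cvtColor(p["pixels"],cv2.COLOR_RGB2BGR))
def world(p,pos,s=None):
    R,t=cam(p,s);return R@np.array(pos)+t
def cen(m): 
    v,u=np.nonzero(m);return np.array([u.mean(),v.mean()])
E
python3 - <<'E'
from h import *
s=sense();print(s["time"],s["eef_pos"],np.round(s["ee_rot"],3).tolist(),s["wrist_force"],s["grip_width"])
P={n:get_image(n) for n in("top","scene")}
for n,p in P.items():
    save(p,n+".png")
    print(n,[k for k in p if k!='pixels'])
    for th in("key_red_top","key_blue_top","key_green_top","tin_grip","tin","sauce_dish","lantern","ramen_bowl","tea_cup","warmer","trivet","rice_scoop","chopstick_case"):
        r=find_in(p,th)
        print(n,th,[(round(x["conf"],2),np.round(world(p,x["position"])).tolist()) for x in r[:2]])
cv2.imwrite("pics/both.png",cv2.cvtColor(np.vstack([cv2.resize(P[n]["pixels"],(480,300)) for n in P]),cv2.COLOR_RGB2BGR))
E
```

```text
0.0 [175.23574692 547.44877877 303.42825821] [[-0.952, 0.305, -0.0], [0.305, 0.952, -0.001], [-0.0, -0.001, -1.0]] [ 0.10962747  0.18577899 -0.23853552] 1.0030302465326661
top ['camera_matrix', 'xyz', 'orientation', 'shot']
top key_red_top [(0.51, [554.0, 268.0, 38.0]), (0.42, [542.0, 207.0, 14.0])]
top key_blue_top [(0.55, [531.0, 150.0, 37.0]), (0.42, [361.0, -426.0, 21.0])]
top key_green_top [(0.59, [542.0, 209.0, 37.0])]
top tin_grip [(0.56, [470.0, -220.0, 100.0])]
top tin [(0.66, [768.0, -86.0, 116.0]), (0.62, [471.0, -222.0, 101.0])]
top sauce_dish [(0.34, [470.0, -221.0, 101.0]), (0.31, [540.0, 204.0, 16.0])]
top lantern [(0.6, [766.0, -89.0, 114.0]), (0.55, [472.0, -221.0, 103.0])]
top ramen_bowl [(0.85, [617.0, -484.0, 32.0])]
top tea_cup [(0.58, [377.0, 442.0, 35.0])]
top warmer [(0.75, [461.0, -172.0, 47.0]), (0.71, [731.0, 140.0, 7.0])]
top trivet []
top rice_scoop [(0.77, [730.0, 139.0, 7.0])]
top chopstick_case [(0.6, [359.0, -423.0, 25.0])]
scene ['camera_matrix', 'xyz', 'orientation', 'shot']
scene key_red_top []
scene key_blue_top [(0.56, [364.0, 423.0, 49.0]), (0.45, [531.0, 150.0, 40.0])]
scene key_green_top [(0.42, [542.0, 207.0, 38.0]), (0.41, [511.0, 466.0, 8.0])]
scene tin_grip [(0.68, [488.0, -218.0, 104.0])]
scene tin [(0.64, [490.0, -213.0, 100.0])]
scene sauce_dish [(0.65, [595.0, -500.0, 40.0]), (0.48, [531.0, -267.0, 115.0])]
scene lantern [(0.83, [798.0, -80.0, 112.0])]
scene ramen_bowl [(0.69, [591.0, -500.0, 40.0])]
scene tea_cup [(0.65, [365.0, 424.0, 46.0])]
scene warmer [(0.88, [559.0, -173.0, 40.0])]
scene trivet [(0.71, [512.0, 464.0, 9.0])]
scene rice_scoop [(0.84, [730.0, 137.0, 8.0]), (0.6, [364.0, 425.0, 48.0])]
scene chopstick_case [(0.97, [369.0, -425.0, 20.0]), (0.67, [557.0, -171.0, 42.0])]
```

View pics/both.png

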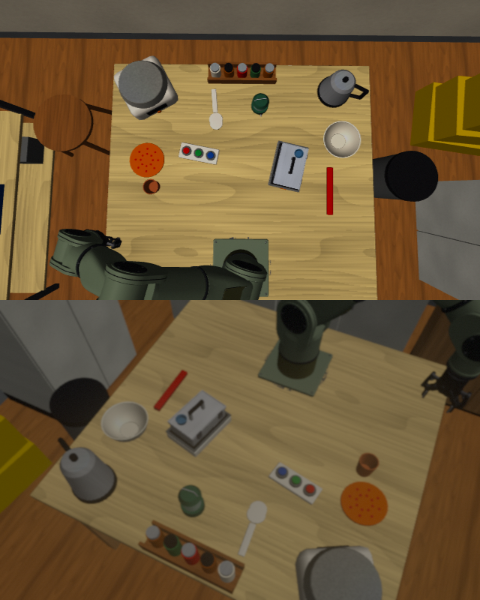

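The keys run red (y≈268), green and blue (y≈150), seen at about (187,151), (198,153) and (210,156) in the upper half. The tin is at about (290,166) with the dish at its far end (298,153). I'll set out towards the red key now.

Request:
carry_out(
  rows=[
    [[-3.7, -1.25, 0], [0, 0, 0], 1],
    [[-3.7, -1.25, 0], [0, 0, 0], 1],
    [[-3.7, -1.25, 0], [0, 0, 0], 1],
    [[-3.7, -1.25, 0], [0, 0, 0], 1],
    [[-3.7, -1.25, 0], [0, 0, 0], 1],
  ],
)

```text
time: 1.82
eef_pos: [333.7, 430.4, 304.0]
ee_rot: [[-0.952, 0.305, 0.0], [0.305, 0.952, 0.0], [-0.0, 0.0, -1.0]]
wrist_force: [-0.1, 0.4, -0.1]
grip_width: 0.299
finger_force: 0.0
```

Request:
carry_out(
  rows=[
    [[-3.7, -1.25, 0], [0, 0, 0], 1],
    [[-3.7, -1.25, 0], [0, 0, 0], 1],
    [[-3.7, -1.25, 0], [0, 0, 0], 1],
    [[-3.7, -1.25, 0], [0, 0, 0], 1],
    [[0, 0, 0], [0, 0, 0], 1],
  ],
)

```text
time: 2.23
eef_pos: [463.8, 333.1, 303.7]
ee_rot: [[-0.95, 0.313, 0.003], [0.313, 0.95, -0.003], [-0.004, -0.002, -1.0]]
wrist_force: [0.7, -1.0, 0.4]
grip_width: 0.002
finger_force: 0.0
```

```bash
python3 - <<'E'
from h import *
T=get_image("top");S=get_image("scene");s=sense();W=get_image("wrist");save(W,"w1.png")
print(s["eef_pos"],np.round(s["ee_rot"],3).tolist())
for th in("key_red_top","key_blue_top","key_green_top"):
    rs=[]
    for n,p in(("T",T),("S",S),("W",W)):
        r=trace(p,th)
        for x in r[:2]:
            c=cen(x["mask"]);print(th,n,round(x["conf"],2),x["mask"].sum(),np.round(c),np.round(atz(p,c,38,s)))
        r=find_in(p,th)
        print("   find",[(round(x["conf"],2),np.round(world(p,x["position"],s)).tolist()) for x in r[:2]])
E
```

```text
[459.09310758 337.85721843 303.68773261] [[-0.952, 0.307, -0.0], [0.307, 0.952, -0.0], [0.0, -0.0, -1.0]]
key_red_top T 0.37 53 [248. 200.] [553. 270.  38.]
key_red_top T 0.23 1913 [386. 222.] [ 478. -232.   38.]
   find [(0.59, [553.0, 267.0, 40.0])]
key_red_top S 0.41 125 [413. 252.] [556. 268.  38.]
   find [(0.57, [361.0, 424.0, 47.0])]
key_red_top W 0.85 385 [288. 255.] [547. 269.  38.]
key_red_top W 0.61 478 [244. 261.] [539. 213.  38.]
   find [(0.8, [547.0, 270.0, 35.0])]
key_blue_top T 0.68 48 [248. 200.] [552. 269.  38.]
key_blue_top T 0.62 72 [280. 207.] [529. 153.  38.]
   find [(0.61, [531.0, 150.0, 38.0])]
key_blue_top S 0.61 103 [376. 228.] [534. 150.  38.]
   find [(0.59, [556.0, 217.0, 17.0]), (0.4, [532.0, 148.0, 40.0])]
key_blue_top W 0.71 512 [199. 267.] [528. 155.  38.]
key_blue_top W 0.47 1802 [ 11. 336.] [ 549. -138.   38.]
   find [(0.73, [526.0, 155.0, 39.0])]
   find [(0.62, [545.0, 212.0, 37.0])]
key_green_top S 0.39 111 [394. 240.] [545. 209.  38.]
   find [(0.67, [590.0, -500.0, 38.0]), (0.45, [547.0, 205.0, 39.0])]
key_green_top W 0.78 488 [244. 261.] [539. 212.  38.]
key_green_top W 0.61 5145 [383.  70.] [377. 432.  38.]
   find [(0.81, [543.0, 207.0, 36.0])]
```

View pics/w1.png

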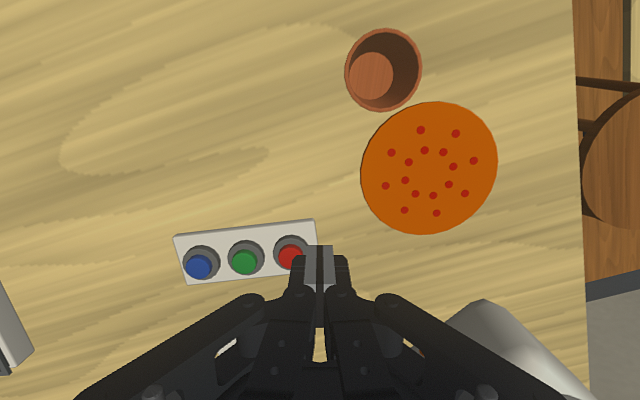

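The wrist view shows blue (200,266), green (244,260) and red (290,256, partly behind the fingers), which agrees with the other views: red ≈ (552,269), blue ≈ (530,152). Next I go above red.

Request:
carry_out(
  rows=[
    [[-2.2, -0.74, 3.0], [0, 0, 0], 1],
    [[-2.2, -0.74, 3.0], [0, 0, 0], 1],
    [[-2.2, -0.74, 3.0], [0, 0, 0], 1],
    [[-2.2, -0.74, 3.0], [0, 0, 0], 1],
    [[-2.2, -0.74, 3.0], [0, 0, 0], 1],
  ],
)

```text
time: 3.7
eef_pos: [552.4, 269.4, 152.5]
ee_rot: [[-0.952, 0.305, 0.0], [0.305, 0.952, 0.0], [-0.0, 0.0, -1.0]]
wrist_force: [1.3, 0.8, 0.1]
grip_width: 0.0
finger_force: 0.0
```

Request:
carry_out(
  rows=[
    [[0, 0, 1.5], [0, 0, 0], 1],
    [[0, 0, 0], [0, 0, 0], 1],
    [[0, 0, 0], [0, 0, 0], 1],
    [[0, 0, 0], [0, 0, 0], 1],
  ],
)

```text
time: 4.03
eef_pos: [551.5, 271.1, 140.3]
ee_rot: [[-0.953, 0.304, 0.001], [0.304, 0.953, 0.001], [-0.001, 0.001, -1.0]]
wrist_force: [-0.0, -0.9, -0.0]
grip_width: -0.005
finger_force: 0.0
```

```bash
python3 - <<'E'
from h import *
s=sense();S=get_image("scene");W=get_image("wrist")
cv2.imwrite("pics/w2.png",cv2.cvtColor(np.vstack([W["pixels"][150:350,100:500],cv2.resize(S["pixels"][170:320,320:520],(400,300))]),cv2.COLOR_RGB2BGR))
print(s["eef_pos"],s["wrist_force"])
for th in("key_red_top","key_blue_top","key_green_top"):
    print(th,[(round(x["conf"],2),np.round(world(W,x["position"],s)).tolist()) for x in find_in(W,th)[:2]])
E
```

```text
[551.51567677 271.09185056 140.27860521] [-0.01932413 -0.90450441 -0.0449864 ]
key_red_top [(0.56, [547.0, 271.0, 38.0])]
key_blue_top [(0.77, [527.0, 153.0, 36.0])]
key_green_top [(0.84, [542.0, 211.0, 37.0]), (0.46, [550.0, 274.0, 35.0])]
```

View pics/w2.png

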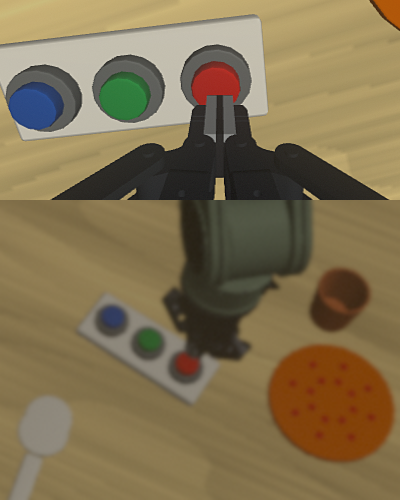

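The fingertips stand over the red key (wrist crop: red (215,82), tips (220,105)). I'll descend.

Request:
carry_out(
  rows=[
    [[0, 0, 1.2], [0, 0, 0], 1],
    [[0, 0, 1.0], [0, 0, 0], 1],
    [[0, 0, 0.4], [0, 0, 0], 1],
    [[0, 0, 0], [0, 0, 0], 1],
  ],
)

```text
time: 4.62
eef_pos: [551.1, 270.0, 111.4]
ee_rot: [[-0.952, 0.305, -0.002], [0.305, 0.952, -0.001], [0.001, -0.002, -1.0]]
wrist_force: [-0.1, -0.4, -0.9]
grip_width: -0.001
finger_force: 0.0
```

Request:
carry_out(
  rows=[
    [[0, 0, 0.25], [0, 0, 0], 1],
    [[0, 0, 0.25], [0, 0, 0], 1],
    [[0, 0, 0], [0, 0, 0], 1],
  ],
)

```text
time: 4.87
eef_pos: [551.6, 270.2, 107.7]
ee_rot: [[-0.952, 0.305, 0.0], [0.305, 0.952, -0.0], [-0.0, -0.0, -1.0]]
wrist_force: [-1.2, -1.0, 2.2]
grip_width: -0.003
finger_force: 1.2
```

Request:
carry_out(
  rows=[
    [[0, 0, 0.2], [0, 0, 0], 1],
    [[0, 0, 0], [0, 0, 0], 1],
    [[0, 0, 0], [0, 0, 0], 1],
  ],
)

```text
time: 5.12
eef_pos: [551.7, 270.2, 106.0]
ee_rot: [[-0.952, 0.305, 0.0], [0.305, 0.952, 0.0], [-0.0, 0.0, -1.0]]
wrist_force: [-0.6, -0.2, 3.9]
grip_width: -0.0
finger_force: 1.6
```

Request:
carry_out(
  rows=[
    [[0, 0, 0.15], [0, 0, 0], 1],
    [[0, 0, 0.1], [0, 0, 0], 1],
    [[0, 0, 0], [0, 0, 0], 1],
    [[0, 0, 0], [0, 0, 0], 1],
  ],
)

```text
time: 5.45
eef_pos: [551.7, 270.2, 104.4]
ee_rot: [[-0.952, 0.305, 0.001], [0.305, 0.952, 0.0], [-0.0, 0.0, -1.0]]
wrist_force: [-4.5, -2.7, 20.6]
grip_width: -0.0
finger_force: 10.5
```

Red has bottomed out (20 N). I'll release it, lift, and cross above green to blue.

Request:
carry_out(
  rows=[
    [[0, 0, -1.2], [0, 0, 0], 1],
    [[0, 0, -1.8], [0, 0, 0], 1],
    [[0, 0, -0.6], [0, 0, 0], 1],
    [[-0.35, -2.95, 0], [0, 0, 0], 1],
    [[-0.35, -2.95, 0], [0, 0, 0], 1],
  ],
)

```text
time: 5.87
eef_pos: [539.9, 212.2, 139.6]
ee_rot: [[-0.953, 0.303, 0.001], [0.303, 0.953, 0.001], [-0.001, 0.001, -1.0]]
wrist_force: [0.6, -0.6, -0.4]
grip_width: -0.004
finger_force: 0.0
```

Request:
carry_out(
  rows=[
    [[-0.35, -2.95, 0], [0, 0, 0], 1],
    [[-0.35, -2.95, 0], [0, 0, 0], 1],
    [[0, 0, 0], [0, 0, 0], 1],
    [[0, 0, 0], [0, 0, 0], 1],
    [[0, 0, 0], [0, 0, 0], 1],
  ],
)

```text
time: 6.28
eef_pos: [529.1, 154.0, 139.4]
ee_rot: [[-0.952, 0.305, 0.0], [0.305, 0.952, 0.001], [-0.0, 0.001, -1.0]]
wrist_force: [-0.6, -0.1, -0.3]
grip_width: -0.0
finger_force: 0.0
```

```bash
python3 - <<'E'
from h import *
s=sense();W=get_image("wrist")
save(W,"w3.png")
print(s["eef_pos"],s["wrist_force"])
for th in("key_red_top","key_blue_top","key_green_top"):
    print(th,[(round(x["conf"],2),np.round(world(W,x["position"],s)).tolist()) for x in find_in(W,th)[:2]])
E
```

```text
[529.11420239 153.98900254 139.39761478] [-0.63433115 -0.07042467 -0.32632554]
key_red_top [(0.55, [551.0, 269.0, 34.0])]
key_blue_top [(0.91, [524.0, 153.0, 35.0])]
key_green_top [(0.95, [541.0, 208.0, 38.0])]
```

View pics/w3.png

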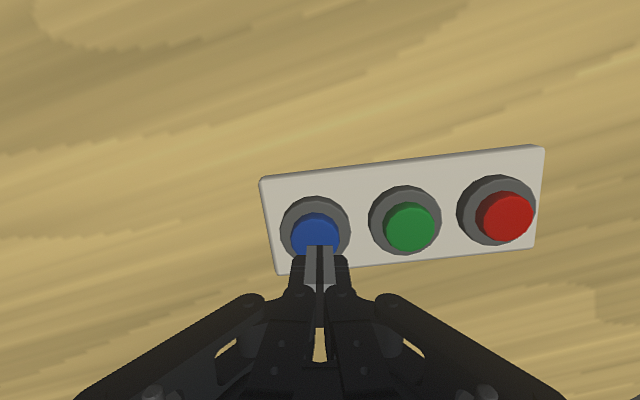

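Red is back up at (508,216) and the tips are over blue (315,235). Blue gets the same press.

Request:
carry_out(
  rows=[
    [[0, 0, 1.2], [0, 0, 0], 1],
    [[0, 0, 1.0], [0, 0, 0], 1],
    [[0, 0, 0.6], [0, 0, 0], 1],
    [[0, 0, 0.3], [0, 0, 0], 1],
    [[0, 0, 0], [0, 0, 0], 1],
  ],
)

```text
time: 6.9
eef_pos: [528.7, 153.7, 107.8]
ee_rot: [[-0.952, 0.305, -0.001], [0.305, 0.952, -0.0], [0.001, -0.001, -1.0]]
wrist_force: [-2.0, 1.0, 1.8]
grip_width: -0.001
finger_force: 1.2
```

Request:
carry_out(
  rows=[
    [[0, 0, 0.2], [0, 0, 0], 1],
    [[0, 0, 0.15], [0, 0, 0], 1],
    [[0, 0, 0.1], [0, 0, 0], 1],
    [[0, 0, 0], [0, 0, 0], 1],
    [[0, 0, 0], [0, 0, 0], 1],
  ],
)

```text
time: 7.32
eef_pos: [529.0, 153.6, 104.5]
ee_rot: [[-0.952, 0.305, 0.0], [0.305, 0.952, 0.0], [-0.0, 0.0, -1.0]]
wrist_force: [-4.6, 1.2, 12.2]
grip_width: 0.003
finger_force: 6.3
```

Request:
carry_out(
  rows=[
    [[0, 0, -1.5], [0, 0, 0], 1],
    [[0, 0, -3.5], [0, 0, 0], 1],
    [[0, 0, -4], [0, 0, 0], 1],
    [[0, -1, -4], [0, 0, 0], 0],
    [[0, -1, -4], [0, 0, 0], -1],
  ],
)

```text
time: 7.73
eef_pos: [522.5, 134.3, 275.9]
ee_rot: [[-0.953, 0.304, 0.0], [0.304, 0.953, -0.0], [-0.0, 0.0, -1.0]]
wrist_force: [0.3, -1.3, 0.2]
grip_width: 0.27
finger_force: 0.0
```

Request:
carry_out(
  rows=[
    [[-0.8, -3, -2.5], [0, 0, 0], -1],
    [[-0.8, -3.8, 0], [0, 0, 0], -1],
    [[-0.8, -3.8, 0], [0, 0, 0], -1],
    [[-0.8, -3.8, 0], [0, 0, 0], -1],
    [[-0.8, -3.8, 0], [0, 0, 0], -1],
  ],
)

```text
time: 8.15
eef_pos: [505.0, -53.0, 299.3]
ee_rot: [[-0.952, 0.305, 0.001], [0.305, 0.952, -0.0], [-0.001, -0.0, -1.0]]
wrist_force: [1.9, -0.1, 0.4]
grip_width: 0.973
finger_force: 0.0
```

Request:
carry_out(
  rows=[
    [[-0.8, -3.8, 0], [0, 0, 0], -1],
    [[-0.8, -3.8, 0], [0, 0, 0], -1],
    [[0, 0, 0], [0, 0, 0], -1],
    [[0, 0, 0], [0, 0, 0], -1],
    [[0, 0, 0], [0, 0, 0], -1],
  ],
)

```text
time: 8.57
eef_pos: [497.6, -128.0, 299.0]
ee_rot: [[-0.952, 0.305, 0.0], [0.305, 0.952, 0.0], [-0.0, 0.0, -1.0]]
wrist_force: [-0.4, 0.4, 0.0]
grip_width: 0.999
finger_force: 0.0
```

```bash
python3 - <<'E'
from h import *
T=get_image("top");S=get_image("scene");s=sense();W=get_image("wrist");save(W,"w4.png")
print(s["time"],s["eef_pos"],s["grip_width"])
for th in("tin_grip","tin_lid_end","sauce_dish","tin","warmer"):
    for n,p in(("T",T),("S",S),("W",W)):
        for x in trace(p,th)[:1]:
            m=x["mask"].astype(np.uint8);c=cen(m);print(th,n,round(x["conf"],2),m.sum(),np.round(c),np.round(atz(p,c,144,s)), [round(float(v)) for v in cv2.boundingRect(m)])
        print("   find",n,[(round(x["conf"],2),np.round(world(p,x["position"],s)).tolist()) for x in find_in(p,th)[:2]])
E
```

```text
8.6667 [ 497.77979718 -127.2212474   299.00528518] 0.9978730443337488
tin_grip T 0.68 204 [405. 211.] [ 508. -280.  144.] [401, 197, 10, 33]
   find T [(0.76, [513.0, -287.0, 102.0])]
tin_grip S 0.78 2936 [264. 158.] [ 519. -198.  144.] [224, 122, 76, 73]
   find S []
tin_grip W 0.68 26453 [211. 182.] [ 454. -200.  144.] [114, 89, 178, 207]
   find W [(0.62, [458.0, -215.0, 101.0]), (0.37, [530.0, 147.0, 37.0])]
tin_lid_end T 0.66 181 [405. 212.] [ 504. -279.  144.] [401, 197, 10, 36]
   find T [(0.72, [531.0, 152.0, 35.0])]
tin_lid_end S 0.81 2922 [264. 157.] [ 518. -199.  144.] [225, 122, 75, 72]
   find S [(0.82, [489.0, -213.0, 102.0]), (0.16, [550.0, 203.0, 40.0])]
tin_lid_end W 0.58 26308 [211. 182.] [ 454. -200.  144.] [115, 89, 177, 207]
   find W [(0.59, [522.0, 164.0, 14.0])]
   find T []
sauce_dish S 0.61 181 [241. 159.] [ 549. -250.  144.] [234, 152, 16, 15]
   find S [(0.5, [527.0, -265.0, 116.0])]
sauce_dish W 0.61 666 [187. 270.] [ 518. -252.  144.] [172, 253, 44, 35]
   find W [(0.95, [530.0, -276.0, 115.0])]
tin T 0.51 193 [405. 211.] [ 509. -279.  144.] [400, 196, 11, 37]
   find T [(0.62, [512.0, -287.0, 99.0])]
tin S 0.59 3000 [263. 158.] [ 521. -200.  144.] [225, 121, 74, 74]
   find S [(0.77, [492.0, -215.0, 99.0])]
tin W 0.66 26484 [211. 182.] [ 454. -200.  144.] [115, 89, 178, 208]
   find W [(0.72, [454.0, -218.0, 95.0])]
   find T [(0.28, [360.0, -425.0, 22.0])]
warmer S 0.9 1276 [267. 182.] [ 585. -151.  144.] [222, 150, 87, 59]
   find S [(0.77, [557.0, -175.0, 42.0])]
warmer W 0.86 4961 [266. 147.] [ 441. -150.  144.] [137, 76, 171, 194]
   find W [(0.65, [540.0, 202.0, 35.0]), (0.59, [445.0, -169.0, 43.0])]
```

View pics/w4.png

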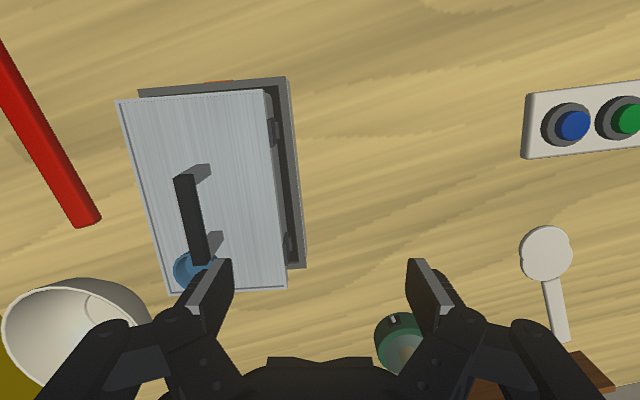

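The wrist view shows the bar's top running from (183,177) to (200,262), the lid corners at (116,101), (268,90) and (286,289), and the dish at (188,270).

```bash
python3 - <<'E'
from h import *
s=sense();W=get_image("wrist")
a,b=[atz(W,u,150,s) for u in((183,178),(200,262))];print("bar",a,b,(a+b)/2,np.degrees(np.arctan2(*(b-a)[1::-1])),np.linalg.norm(b-a))
c=[atz(W,u,102,s) for u in((116,101),(268,90),(286,289))];print("lid",np.round(c),"centre",(c[0]+c[2])/2,np.degrees(np.arctan2(*(c[2]-c[1])[1::-1])),np.linalg.norm(c[2]-c[1]),np.linalg.norm(c[0]-c[1]))
np.save("w4.npy",np.array([*ray(W,(183,178),s),*ray(W,(200,262),s),*ray(W,(116,101),s)]))
E
```

```text
bar [ 442.90274304 -216.76074792  150.        ] [ 511.50671428 -235.0704155   150.        ] [ 477.20472866 -225.91558171  150.        ] -14.943326936773776 71.00527301878685
lid [[ 371. -266.  102.]
 [ 402. -142.  102.]
 [ 588. -193.  102.]] centre [ 479.67603998 -229.52118206  102.        ] -15.443635438311235 193.4771524052531 127.50673263591695
```

Request:
carry_out(
  rows=[
    [[-0.4, -3.4, 1.3], [0, 0, 0], -1],
    [[-0.4, -3.4, 1.3], [0, 0, 0], -1],
    [[-0.4, -3.35, 1.3], [0, 0, -0.045], -1],
    [[0, 0, 0], [0, 0, 0], -1],
    [[0, 0, 0], [0, 0, 0], -1],
  ],
)

```text
time: 10.68
eef_pos: [477.3, -230.2, 259.2]
ee_rot: [[-0.964, 0.264, -0.001], [0.264, 0.964, 0.0], [0.001, -0.0, -1.0]]
wrist_force: [0.1, 0.8, 0.5]
grip_width: 0.998
finger_force: 0.0
```

```bash
python3 - <<'E'
from h import *
s=sense();W=get_image("wrist");save(W,"w5.png")
print(s["eef_pos"],np.round(s["ee_rot"],3).tolist(),s["wrist_force"])
E
```

```text
[ 477.29629397 -230.16119374  259.24055066] [[-0.964, 0.264, -0.001], [0.264, 0.964, 0.0], [0.001, -0.0, -1.0]] [0.11753584 0.77200656 0.49824585]
```

View pics/w5.png

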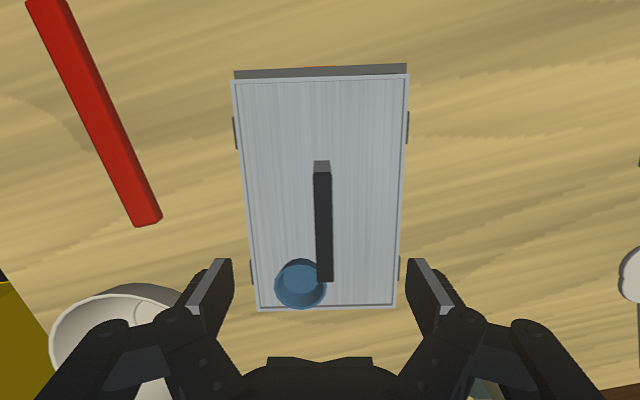

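Bar top runs from (322,173) to (325,281); lid corners at (232,82), (408,75), (395,307) and (258,310); the dish sits at (300,284), between and clear of the fingers.

```bash
python3 - <<'E'
from h import *
s=sense();W=get_image("wrist");o=np.load("w4.npy");R=np.array(s["ee_rot"]);t=np.array(s["eef_pos"])
A=tri((o[0],o[1]),ray(W,(322,173),s));B=tri((o[2],o[3]),ray(W,(325,282),s));C=tri((o[4],o[5]),ray(W,(232,82),s))
print("tri",A,B,"mid",(A+B)/2,"lidc",C)
a,b=[atz(W,u,150,s) for u in((322,173),(325,282))]
c=[atz(W,u,102,s) for u in((232,82),(408,75),(395,307),(258,310))]
for m,e in(((a+b)/2,b-a),(sum(c)/4,c[2]+c[3]-c[0]-c[1])):
    print(m,np.degrees(np.arctan2(e[1],e[0])),"tool frame:",R.T@(m-t),R.T@e)
E
```

```text
tri [ 442.27719534 -217.22970978  148.49200424] [ 511.16551794 -233.53085132  154.41675169] mid [ 476.72135664 -225.38028055  151.45437796] lidc [ 373.29431691 -261.14054948  109.54831907]
[ 478.47564713 -225.94958903  150.        ] -13.581526507525913 tool frame: [  0.16419867   2.86708266 109.77523827] [-7.69032717e+01  2.21968231e+00 -2.86290464e-02]
[ 481.17297983 -226.06971322  102.        ] -13.471481164337371 tool frame: [ -2.48823818   3.44397389 157.77442378] [-3.86017940e+02  1.18838186e+01 -1.43456892e-01]
```

Request:
carry_out(
  rows=[
    [[-0.1, 0.3, 1.0], [0, 0, -0.025], -1],
    [[0, 0, 2.0], [0, 0, 0], -1],
    [[0, 0, 2.0], [0, 0, 0], -1],
    [[0, 0, 1.1], [0, 0, 0], -1],
    [[0, 0, 0], [0, 0, 0], -1],
  ],
)

```text
time: 11.2
eef_pos: [479.6, -224.6, 196.8]
ee_rot: [[-0.972, 0.235, -0.003], [0.235, 0.972, 0.001], [0.003, 0.001, -1.0]]
wrist_force: [-0.3, 0.8, 0.8]
grip_width: 0.999
finger_force: 0.0
```

Request:
carry_out(
  rows=[
    [[0, 0, 0], [0, 0, 0], -1],
    [[0, 0, 0], [0, 0, 0], 0],
    [[0, 0, 0], [0, 0, 0], 0.2],
    [[0, 0, 0], [0, 0, 0], 0.4],
    [[0, 0, 0], [0, 0, 0], 0.5],
  ],
)

```text
time: 11.62
eef_pos: [479.9, -226.0, 199.4]
ee_rot: [[-0.971, 0.237, 0.001], [0.237, 0.971, -0.0], [-0.001, -0.0, -1.0]]
wrist_force: [0.9, -0.3, -0.4]
grip_width: 0.454
finger_force: 0.0
```

Request:
carry_out(
  rows=[
    [[0, 0, 0], [0, 0, 0], 0.55],
    [[0, 0, 0], [0, 0, 0], 0.6],
    [[0, 0, 0], [0, 0, 0], 0.65],
    [[0, 0, 0], [0, 0, 0], 0.68],
    [[0, 0, 0], [0, 0, 0], 0.7],
  ],
)

```text
time: 12.03
eef_pos: [479.7, -226.5, 199.1]
ee_rot: [[-0.971, 0.238, 0.0], [0.238, 0.971, -0.001], [-0.0, -0.001, -1.0]]
wrist_force: [-1.1, -6.0, 5.0]
grip_width: 0.149
finger_force: 2.7
```

Request:
carry_out(
  rows=[
    [[0, -0.06, 0], [0, 0, 0], 0.72],
    [[0, 0, 0], [0, 0, 0], 0.8],
    [[0, 0, 0], [0, 0, 0], 1],
    [[0, 0, 0], [0, 0, 0], 1],
    [[0, 0, 0], [0, 0, 0], 1],
  ],
)

```text
time: 12.45
eef_pos: [479.6, -226.4, 198.8]
ee_rot: [[-0.971, 0.237, -0.0], [0.237, 0.971, 0.0], [0.0, 0.0, -1.0]]
wrist_force: [-0.6, -1.2, -3.6]
grip_width: 0.123
finger_force: 60.1
```

Request:
carry_out(
  rows=[
    [[0, 0, 0], [0, 0, 0], 1],
    [[0, 0, 0], [0, 0, 0], 1],
  ],
)

```text
time: 12.62
eef_pos: [479.6, -226.4, 198.8]
ee_rot: [[-0.971, 0.237, -0.0], [0.237, 0.971, 0.0], [0.0, 0.0, -1.0]]
wrist_force: [-0.2, -0.3, -4.7]
grip_width: 0.126
finger_force: 60.0
```

Request:
carry_out(
  rows=[
    [[0, 0, -0.1], [0, 0, 0], 1],
    [[0, 0, -0.2], [0, 0, 0], 1],
    [[0, 0, -0.3], [0, 0, 0], 1],
    [[0, 0, -0.3], [0, 0, 0], 1],
    [[0, 0, -0.3], [0, 0, 0], 1],
  ],
)

```text
time: 13.03
eef_pos: [479.7, -226.6, 211.3]
ee_rot: [[-0.971, 0.238, 0.0], [0.238, 0.971, -0.0], [-0.0, -0.0, -1.0]]
wrist_force: [-0.3, -0.3, -4.1]
grip_width: 0.126
finger_force: 59.9
```

Request:
carry_out(
  rows=[
    [[0, 0, -0.3], [0, 0, 0], 1],
    [[0, 0, -0.2], [0, 0, 0], 1],
    [[0, 0, -0.1], [0, 0, 0], 1],
    [[0, 0, 0], [0, 0, 0], 1],
    [[0, 0, 0], [0, 0, 0], 1],
  ],
)

```text
time: 13.45
eef_pos: [479.6, -226.6, 216.9]
ee_rot: [[-0.971, 0.238, -0.0], [0.238, 0.971, -0.0], [0.0, -0.0, -1.0]]
wrist_force: [0.5, 0.6, -4.3]
grip_width: 0.126
finger_force: 59.9
```

```bash
python3 - <<'E'
from h import *
s=sense();W=get_image("wrist");S=get_image("scene")
print(s["eef_pos"],s["wrist_force"],s["moment"],s["grip_width"],s["finger_force"])
cv2.imwrite("pics/w6.png",cv2.cvtColor(np.vstack([W["pixels"],cv2.resize(S["pixels"][90:220,160:380],(640,378))])[:,:],cv2.COLOR_RGB2BGR)[:600] if 0 else cv2.resize(cv2.cvtColor(np.vstack([W["pixels"],cv2.resize(S["pixels"][90:220,160:380],(640,378))]),cv2.COLOR_RGB2BGR),(493,600)))
E
```

```text
[ 479.59819535 -226.62185749  216.8915856 ] [ 0.46308042  0.61549619 -4.28669733] [0.00953749 0.12187975 0.04968751] 0.12626430989663653 59.90643918514252
```

View pics/w6.png

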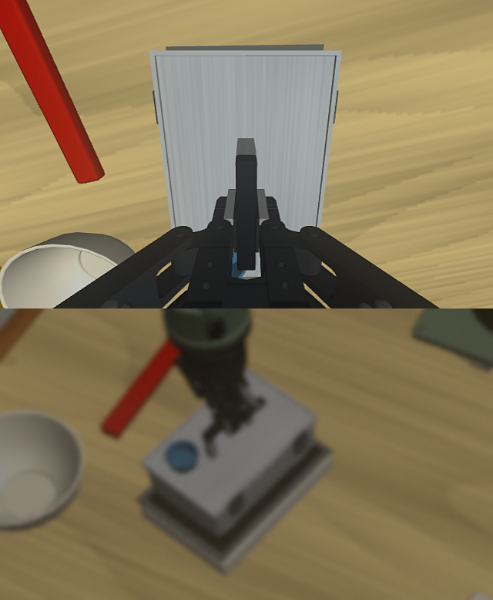

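The tin hangs level just above the warmer with the dish standing at (182,456). I'll continue up.

Request:
carry_out(
  rows=[
    [[0, 0, -0.15], [0, 0, 0], 1],
    [[0, 0, -0.3], [0, 0, 0], 1],
    [[0, 0, -0.5], [0, 0, 0], 1],
    [[0, 0, -0.6], [0, 0, 0], 1],
    [[0, 0, -0.7], [0, 0, 0], 1],
  ],
)

```text
time: 13.97
eef_pos: [479.6, -226.6, 240.1]
ee_rot: [[-0.971, 0.238, -0.0], [0.238, 0.971, -0.0], [-0.0, -0.0, -1.0]]
wrist_force: [0.2, -0.1, -4.6]
grip_width: 0.123
finger_force: 59.9
```

Request:
carry_out(
  rows=[
    [[0, 0, -0.7], [0, 0, 0], 1],
    [[0, 0, -0.7], [0, 0, 0], 1],
    [[0, 0, -0.7], [0, 0, 0], 1],
    [[0, 0, -0.7], [0, 0, 0], 1],
    [[0, 0, -0.7], [0, 0, 0], 1],
  ],
)

```text
time: 14.38
eef_pos: [479.6, -226.6, 275.2]
ee_rot: [[-0.971, 0.237, 0.0], [0.237, 0.971, -0.0], [-0.0, -0.0, -1.0]]
wrist_force: [-0.1, -0.7, -4.9]
grip_width: 0.131
finger_force: 59.9
```

Request:
carry_out(
  rows=[
    [[0, 0, -0.7], [0, 0, 0], 1],
    [[0, 0, -0.6], [0, 0, 0], 1],
    [[0, 0, -0.5], [0, 0, 0], 1],
    [[0, 0, -0.4], [0, 0, 0], 1],
    [[0, 0, -0.2], [0, 0, 0], 1],
  ],
)

```text
time: 14.8
eef_pos: [479.7, -226.6, 298.9]
ee_rot: [[-0.971, 0.238, 0.0], [0.238, 0.971, -0.0], [-0.0, -0.0, -1.0]]
wrist_force: [0.3, 0.2, -4.8]
grip_width: 0.128
finger_force: 59.9
```

Request:
carry_out(
  rows=[
    [[0, 0, -0.05], [0, 0, 0], 1],
    [[0, 0, 0], [0, 0, 0], 1],
    [[0, 0, 0], [0, 0, 0], 1],
    [[0, 0, 0], [0, 0, 0], 1],
    [[0, 0, 0], [0, 0, 0], 1],
  ],
)

```text
time: 15.22
eef_pos: [479.6, -226.6, 298.7]
ee_rot: [[-0.971, 0.238, -0.0], [0.238, 0.971, 0.0], [0.0, -0.0, -1.0]]
wrist_force: [0.5, -0.3, -4.6]
grip_width: 0.124
finger_force: 59.9
```

```bash
python3 - <<'E'
from h import *
s=sense();W=get_image("wrist");S=get_image("scene")
print(s["time"],s["eef_pos"],s["wrist_force"],s["moment"],s["grip_width"],s["finger_force"])
cv2.imwrite("pics/w7.png",cv2.resize(cv2.cvtColor(np.vstack([W["pixels"],cv2.resize(S["pixels"][60:230,150:390],(640,453))]),cv2.COLOR_RGB2BGR),(450,600)))
E
```

```text
15.2167 [ 479.60218679 -226.57674578  298.73311098] [ 0.53853302 -0.31286945 -4.55207985] [ 0.00843738  0.0191798  -0.03874454] 0.12376586067591153 59.93126034736633
```

View pics/w7.png

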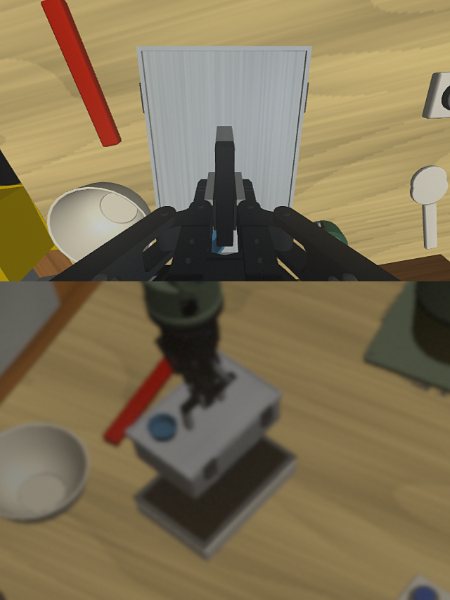

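The tin hangs level about 10 cm above the plate with the dish standing at (162,427). The grip is steady, so I'm handing in.

```bash
python3 -c "
from station import *
print(job_done())"
```

```text
the job is handed in; nothing more can be done
None
```

The job is handed in at about 15 s: I pressed red and then blue right down and let them up, never touched green, and am holding the tin level about 10 cm above the plate with the sauce dish still standing on its lid.

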